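# Open the slide drawer and hold its sprung cover at the pointer

### The arm

A 6-joint arm with a two-finger parallel gripper is mounted at the origin on the work surface. World frame = base frame: x ahead of the robot, y to its left, z up, the work surface at z = 0. Lengths are in m, angles in rad, forces in N, time in s.
With the tool pointing down it reaches from about 0.3 to 0.875 m from the base axis. Payload 6.4 kg.
Tool frame: the origin (TCP) lies midway between the tips of the shut fingers; the grasp point (between the pads) lies ctrl.grip_point_offset behind it (ctrl.grip_point_offset is the distance from the TCP to the grasp point, in m); z points along the fingers, y is the direction in which the jaws open and shut (so a half turn about z gives the same grasp; the last joint's range is limited). The gripper opens to 85 mm and grips with 20 to 120 N. Pads are 22 mm wide; open, the fingers measure 114 mm over their backs; the gripper's body (76 mm by 85 mm) begins 54 mm behind the grasp point. The pads swing forward as they close: fully open they stand 13 mm farther back than shut.
Start: joints at [0.953, 0.181, 1.607, -0, 1.354, -0.206], TCP at [0.23, 0.527, 0.231] pointing down, gripper open.
Joint ranges: [-2.99, 2.99], [-0.89, 2.07], [0.3, 2.58], [-1.14, 4.28], [0, 2.63], [-3.12, 3.12]. Speed limits (rad/s): [2.57, 2.57, 3.01, 3.14, 3.14, 3.14].

### API

Orientations are given as a unit quaternion [w, x, y, z].
In Python, from bench import ctrl, viewer gives the robot as it stands.
- The arm moves only by the shell command python3 -m handwheel 'ROWS' [OPENING]. ROWS is JSON, a list of rows, each an object with "travel": the shift along the tool's x, y, z as a fraction of full scale, a list of three; "dr": the turn, a rotation vector about the tool's x, y, z as a fraction of full scale, a list of three. A call has 1 to 20 rows; each row shifts and turns the pose as measured when the row begins, along the tool's axes as they then stand; what a row does not reach is not made up. Full scale, the value 1, is 150 mm for a shift and 30 degrees for a turn. A row lasts 1/12 s, in which the tool goes at most 41.7 mm and 7.16 degrees, less where a joint would pass 70% of its speed; a pose out of reach is approached as far as the arm can. A call with a number of a shift or a turn outside -1 to 1 is refused whole. A call with a gripper value outside its range is refused whole. OPENING is the opening, from -1 (shut) to 1 (fully open), set as the call begins (- or left out, the last holds). The fingers move at their own pace and stop on an object; the grip force is fixed at half the most. Time passes only in rows, so rows that do not move let the fingers close. It gives the time, the measured TCP pose, the force and the opening at its end, in the units of the state.
- ctrl.get_obs(): the state, without advancing time (a new reading comes with each control period).
- viewer.camera(name): name is "side" or "top" or "wrist"; returns the picture (480x640x3 uint8, red, green, blue); there is no depth.
- viewer.get_calibration(name): a dict with "camera_matrix" (3x3 intrinsics, pixels), "k1" (the pictures are not rectified: a ray, as slopes to the right and down, at radius r is drawn at 1 + k1 r^2 times it, then the intrinsics apply), "R" (3x3) and "t" (3): a world point X has camera coordinates R X + t. Camera axes: x right, y down, z forward; pixel columns grow to the right and rows downward; lengths in m; the calibration is good to about 2 mm. A picture is of the moment at which its call begins: read the wrist's pose just before it. get_calibration takes no time and is no camera call; for the wrist camera it gives the pose at the moment of the call.
- ctrl.hand_in(): hands the job in, once; it reports no verdict.
The state is a dict: "time_s": time; "q": joint angles; "dq": joint speeds; "joint_efforts": joint torques, N m; "eef_pos": TCP position; "eef_rot": TCP orientation; "wrist_force": force on the tool from outside, world axes, zero at the start; "torque": the same for the moment, N m; "opening": opening from 0.0 (shut) to 1.0 (fully open).
Only numpy, scipy, OpenCV 4.12 (cv2) and the standard library are available. Lean on these libraries where they do the work, as an engineer would, in place of code of your own. Each camera call takes 0.05 s, during which the arm holds its last target. There are 200 camera calls.

### The job

Pull the drawer of the low white cabinet all the way out by its handle, then lift the white sprung cover of the blue slide box inside by its black bar until the cover lines up with the red pointer beside it, the drawer staying out, so that a colleague can take a slide out. Keep hold of the cover and finish while still holding it steady there, because it springs shut when let go. Leave the amber bottle, the specimen jar and the petri dish where they are.

Things in the scene. Friction and masses are not known exactly. Their poses are not given: they have to be found in the camera images.
- unit: Low white cabinet fixed to the bench, 220 deep (x) x 240 wide (y) x 130 mm high, one drawer. Origin: centre of its underside, at bench level; its -x axis points out of the drawer side, roughly toward the robot; z up. The grey drawer front, 12 mm thick, is flush with the cabinet's front (110 mm from the origin) when shut; its top edge is 112 mm above the bench.
- drawer (a joint): How far the drawer is pulled out along the cabinet's -x axis, in m: 0 shut, 0.150 at its end stop. It may start a little ajar. It slides with about 6 N of friction (plus 8 N per m/s) and stays where it is left; pushing the raised cover toward the cabinet can slide it back in.
- drawer_handle (a point): Middle of the dark steel bar handle on the drawer front: level, along the cabinet's y axis, 120 mm long, 11 mm thick, its axis 35 mm in front of the drawer front and 99 mm above the bench; two 8 mm posts 51 mm either side of the middle. Moves with the drawer. Axes as the cabinet's.
- slide_box (a point): Blue slide box, 105 (x) x 140 (y) x 35 mm high, fixed on the drawer floor and moving with the drawer; it can be reached only when the drawer is out. Origin: centre of its underside, 20 mm above the bench. Axes as the cabinet's. The cover is hinged on its far (+x) edge and shuts on it.
- cover: White plate 105 x 140 x 6 mm. Origin: on the hinge line, mid width and mid thickness, 59 mm above the bench. Its -x axis runs to the free edge, y along the hinge, z out of its top. Level when shut; the free edge rises as it turns about its +y, 0 to 1.3 rad. A spring always pulls it shut: about 3 N up at the bar starts it, 8 to 9 N straight up holds 0.6 rad. Mass about 0.15 kg.
- cover_bar (a point): Middle of the cover's black round bar: along the cover's y axis, 100 mm long, 11 mm thick, axis 35 mm above the plate's top, on two 8 mm posts 42 mm either side of the middle. In the cover's frame at x = -85, z = +38 mm. Cover shut: 97 mm above the bench, 38 mm behind the drawer front's inner face, whose top edge is 15 mm higher. Axes as the cover's.
- pointer: Red blade 70 x 14 x 6 mm beside the cover's +y edge (centred 82 mm to +y), clamped stiffly at the wanted cover angle, 0.40 to 0.75 rad above level, different each run. Same origin, hinge line and meaning of axes as the cover: at the wanted angle both have the same orientation and the blade continues the plate sideways. Moves with the drawer.
- reagent: Amber reagent bottle, 56 mm across, 120 mm high, loose on the bench beside the cabinet; leave alone. Origin: centre of its underside.
- specimen_jar: Clear specimen jar with yellow cap, 60 mm across, 75 mm high, loose on the bench beside the cabinet; leave alone. Origin: centre of its underside.
- dish: Closed petri dish with a green disc, 92 mm across, 18 mm high, loose on top of the cabinet; leave alone. Origin: centre of its underside.

How it is judged:
On the way:
1. the drawer is pulled all the way out while the cover is still shut (value of joint drawer above 0.138 m and angle between cover's own z axis and vertical below 0.15 rad), for 0.2 s.
At the end, for the whole second after the job is handed in: The fingers hold the cover (over 1 N), still (under 0.1 rad/s), within 0.09 rad of the red pointer's angle and above 0.3 rad, nothing loose touching it, the drawer at least 120 mm out (earlier 138 mm with the cover shut). Bottle, jar and dish moved under 30 mm, tipped under 0.5 rad (value of joint drawer above 0.12 m and angle between the x axis of cover and the x axis of pointer, either way round below 0.09 rad and angle between cover's own z axis and vertical above 0.3 rad and angular speed of cover below 0.1 rad/s and contact force between the fingers and cover above 1 N and contact force between cover and reagent below 0.3 N and contact force between cover and specimen_jar below 0.3 N and contact force between cover and dish below 0.3 N); the arm keeps its last pose, push and grip.
It fails at once if the amber bottle is shoved, carried off or knocked over (distance of reagent from where it was at the start of the episode above 0.03 m or angle between reagent's own z axis and vertical above 0.5 rad).
It fails at once if the specimen jar is shoved, carried off or knocked over (distance of specimen_jar from where it was at the start of the episode above 0.03 m or angle between specimen_jar's own z axis and vertical above 0.5 rad).
It fails at once if the petri dish is shoved, carried off or knocked over (distance of dish from where it was at the start of the episode above 0.03 m or angle between dish's own z axis and vertical above 0.5 rad).
It also fails if it takes over 54 s, if anything falls off the work surface, if the arm or the gripper's body presses on something with over 40 N, if the wrist force passes 120 N, or if a joint passes its speed limit or range.

## Working session

There is one attempt and no reset: what is moved stays moved. The work goes in short steps, Python scripts to look and compute and a shell command to move; the robot and the scene stay as the last step left them, time stands still between calls to the robot, and variables do not carry over. Pictures are saved under pics/ and viewed, about 8 in all and at most 12, crops included, and the job is handed in when it is done.

```bash
ls; mkdir -p pics; cat > h.py <<'E'
import numpy as np, cv2
from bench import ctrl, viewer
from scipy.spatial.transform import Rotation as R
def rot(q): return R.from_quat([q[1],q[2],q[3],q[0]])
def ray(c,u,v):
    K=np.array(c["camera_matrix"]);k=c["k1"]
    d=np.array([(u-K[0,2])/K[0,0],(v-K[1,2])/K[1,1]]);s=d.copy()
    for _ in range(20): s=d/(1+k*(s@s))
    Rm=np.array(c["R"]);t=np.array(c["t"])
    return -Rm.T@t, Rm.T@np.array([s[0],s[1],1])
def onplane(c,u,v,z):
    o,d=ray(c,u,v);return o+d*(z-o[2])/d[2]
def proj(c,X):
    K=np.array(c["camera_matrix"]);p=np.array(c["R"])@X+np.array(c["t"]);s=p[:2]/p[2];s=s*(1+c["k1"]*(s@s))
    return np.array([K[0,0]*s[0]+K[0,2],K[1,1]*s[1]+K[1,2]])
def tri(c1,p1,c2,p2):
    o1,d1=ray(c1,*p1);o2,d2=ray(c2,*p2)
    s=np.linalg.lstsq(np.c_[d1,-d2],o2-o1,rcond=None)[0]
    a=o1+s[0]*d1;b=o2+s[1]*d2
    return (a+b)/2,np.linalg.norm(a-b)
def snap(n,f):
    im=viewer.camera(n);cv2.imwrite("pics/"+f,im[:,:,::-1]);return im
E
python3 - <<'E'
from h import *
np.set_printoptions(precision=4,suppress=True)
for n in("top","side"):
    snap(n,n+"0.png");c=viewer.get_calibration(n);print(n,-np.array(c["R"]).T@c["t"],c["camera_matrix"][0],c["k1"])
o=ctrl.get_obs();print(o["time_s"],o["eef_pos"],rot(o["eef_rot"]).as_matrix(),ctrl.grip_point_offset)
E
```

```text
pics
top [0.5843 0.009  1.1447] [622.6592   0.     327.5072] -0.14153310682785525
side [1.2562 0.3205 0.8458] [611.7873   0.     318.6899] -0.08200099333535818
0.1 [0.2299 0.5265 0.2305] [[-0.9164  0.4003 -0.0009]
 [ 0.4003  0.9164 -0.0013]
 [ 0.0003 -0.0015 -1.    ]] 0.0187
```

View pics/top0.png

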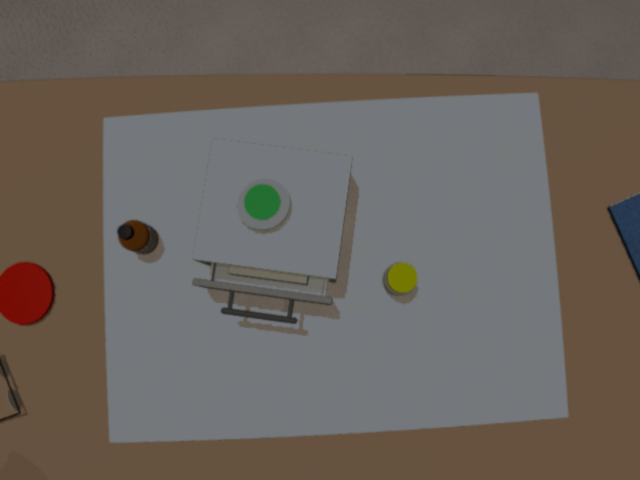

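View pics/side0.png

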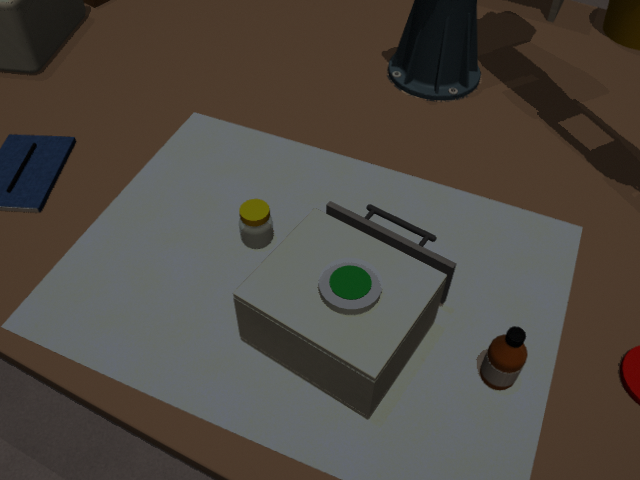

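The top view shows the cabinet top corners at about (211,140), (352,155), (337,278) and (195,260). The drawer is slightly ajar, and the handle ends are at (223,311) and (296,320). In the side view the handle ends are at (433,239) and (369,208).

```bash
python3 - <<'E'
from h import *
np.set_printoptions(precision=4,suppress=True)
ct=viewer.get_calibration("top");cs=viewer.get_calibration("side")
P=[onplane(ct,*p,.13) for p in((211,140),(352,155),(337,278),(195,260))]
print(np.array(P)); print([np.linalg.norm(P[i]-P[(i+1)%4]) for i in range(4)])
for e in(P[0]-P[1],P[3]-P[2]): print("yaw from y-edge",np.arctan2(-e[0],e[1]))
for e in(P[0]-P[3],P[1]-P[2]): print("yaw from x-edge",np.arctan2(e[1],e[0]))
g=cv2.cvtColor(cv2.imread("pics/top0.png"),cv2.COLOR_BGR2GRAY)
m=((g<70)*255).astype(np.uint8);m[:300]=0;m[:,:215]=0;m[:,305:]=0;m[330:]=0
# bar: long dark blob
m=cv2.morphologyEx(m,cv2.MORPH_OPEN,np.ones((3,15),np.uint8)) if False else m
n,l,s,c=cv2.connectedComponentsWithStats(m);print(s,c)
A=onplane(ct,223,311,.099);B=onplane(ct,296,320,.099);print("handle",A,B,np.linalg.norm(A-B),(A+B)/2,"yaw",np.arctan2(-(A-B)[0],(A-B)[1]))
print(tri(ct,(223,311),cs,(433,239)),tri(ct,(296,320),cs,(369,208)))
C=sum(P)/4;print("centre",C)
print("bottle",onplane(ct,126,232,.12),"jar",onplane(ct,402,278,.075),"dish",onplane(ct,263,203,.148))
E
```

```text
[[ 0.8771  0.2198  0.13  ]
 [ 0.8505 -0.0185  0.13  ]
 [ 0.6448  0.006   0.13  ]
 [ 0.6733  0.2404  0.13  ]]
[np.float64(0.23979368291364775), np.float64(0.20718199700381343), np.float64(0.23605762524719412), np.float64(0.20486348976016788)]
yaw from y-edge -0.1111278486731704
yaw from y-edge -0.1209693362129554
yaw from x-edge -0.1007695920456484
yaw from x-edge -0.11897368125833184
[[     0      0    640    480 306632]
 [   221    300     84     24    568]] [[319.6059 239.3638]
 [262.3574 313.0264]]
handle [0.5901 0.1975 0.099 ] [0.5761 0.0743 0.099 ] 0.12401095024880184 [0.5831 0.1359 0.099 ] yaw -0.11355711202115969
(array([0.5902, 0.1977, 0.0966]), np.float64(0.0004665678169269901)) (array([0.5756, 0.0756, 0.0969]), np.float64(0.00248923620377984))
centre [0.7615 0.1119 0.13  ]
bottle [0.7211 0.3632 0.12  ] jar [ 0.6484 -0.1059  0.075 ] dish [0.7654 0.127  0.148 ]
```

```bash
python3 -m handwheel '[{"travel":[0,0,0],"dr":[0,0,0.238]},{"travel":[0,0,0],"dr":[0,0,0.238]},{"travel":[0,0,0],"dr":[0,0,0.238]},{"travel":[0,0,0],"dr":[0,0,0.238]},{"travel":[0,0,0],"dr":[0,0,0.238]},{"travel":[0,0,0],"dr":[0,0,0.238]},{"travel":[0,0,0],"dr":[0,0,0.238]},{"travel":[0,0,0],"dr":[0,0,0.238]},{"travel":[0,0,0],"dr":[0,0,0.238]},{"travel":[0,0,0],"dr":[0,0,0.238]},{"travel":[0,0,0],"dr":[0,0,0.0]}]' -0.4
cat > st.py <<'E'
import sys
from h import *
np.set_printoptions(precision=4,suppress=True)
o=ctrl.get_obs();M=rot(o["eef_rot"]);p=np.array(o["eef_pos"])
print("t",o["time_s"],"p",p,"F",np.array(o["wrist_force"]),"open",o["opening"],"grip",p-M.as_matrix()[:,2]*ctrl.grip_point_offset)
if len(sys.argv)>4:
    T=np.array([float(a) for a in sys.argv[1:4]]);yaw=float(sys.argv[4]);tilt=float(sys.argv[5]) if len(sys.argv)>5 else 0
    print("travel",M.inv().apply(T-p)/.15)
    u=np.array([np.cos(yaw),np.sin(yaw),0]);v=np.array([-u[1],u[0],0])
    D=R.from_rotvec(v*tilt)*R.from_matrix(np.c_[v,u,[0,0,-1]])
    print("dr",(M.inv()*D).as_rotvec(degrees=True)/30)
E
python3 st.py 0.583 0.136 0.16 -0.113
```

```text
time_s: 1.02
eef_pos: [0.2275, 0.5233, 0.2242]
eef_rot: [0.001, 0.742, 0.671, -0.006]
wrist_force: [-0.3, 1.1, 0.2]
opening: 0.299
t 1.0167 p [0.2275 0.5233 0.2242] F [-0.3392  1.1371  0.2378] open 0.29924776394077424 grip [0.2277 0.5235 0.2429]
travel [-2.3265  2.6192  0.4379]
dr [-0.0123  0.0221  0.0243]
```

```bash
python3 -m handwheel '[{"travel":[-0.18,0.2,0],"dr":[0,0.02,0.02]},{"travel":[-0.18,0.2,0],"dr":[0,0,0]},{"travel":[-0.18,0.2,0],"dr":[0,0,0]},{"travel":[-0.18,0.2,0],"dr":[0,0,0]},{"travel":[-0.18,0.2,0],"dr":[0,0,0]},{"travel":[-0.18,0.2,0],"dr":[0,0,0]},{"travel":[-0.18,0.2,0],"dr":[0,0,0]},{"travel":[-0.18,0.2,0],"dr":[0,0,0]},{"travel":[-0.18,0.2,0],"dr":[0,0,0]},{"travel":[-0.18,0.2,0],"dr":[0,0,0]},{"travel":[-0.18,0.2,0],"dr":[0,0,0]},{"travel":[-0.18,0.2,0],"dr":[0,0,0]},{"travel":[0,0,0],"dr":[0,0,0]}]' >/dev/null
python3 st.py 0.583 0.136 0.16 -0.113; python3 -c "
from h import *
c=viewer.get_calibration('wrist');snap('wrist','w1.png');print(proj(c,np.array([.5902,.1975,.099])),proj(c,np.array([.576,.075,.099])))"
```

```text
t 2.1 p [0.5665 0.1571 0.218 ] F [-0.8641  0.0698  0.5046] open 0.2982094309800273 grip [0.5666 0.1571 0.2367]
travel [-0.1348  0.1201  0.386 ]
dr [-0.0171  0.0032  0.1267]
[351.17440955 164.70040851] [335.08824601 332.48996437]
```

View pics/w1.png

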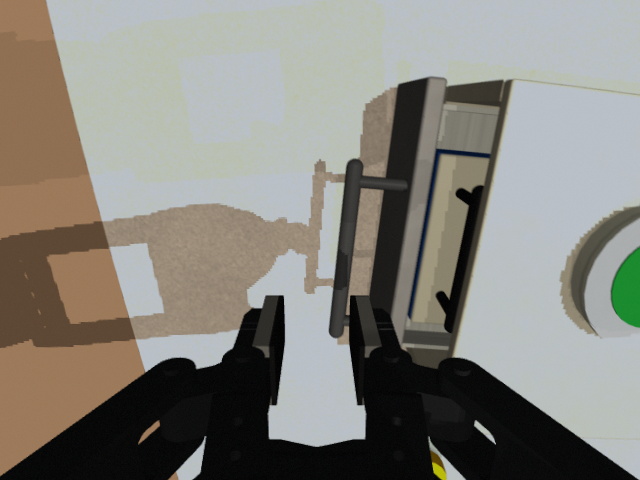

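The wrist view shows the handle ends at (355,162) and (336,335), about 3 px from where I predicted. The handle estimate is therefore good to about 2 mm.

```bash
python3 -m handwheel '[{"travel":[-0.07,0.07,0.1],"dr":[0,0,0.13]},{"travel":[-0.07,0.07,0.1],"dr":[0,0,0]},{"travel":[0,0,0.1],"dr":[-0.01,0,0]},{"travel":[0,0,0.05],"dr":[0,0,0]},{"travel":[0,0,0],"dr":[0,0,0]}]' >/dev/null
python3 st.py 0.585 0.136 0.080 -0.113
```

```text
t 2.5667 p [0.582  0.1379 0.1628] F [-0.5557 -0.2041  0.373 ] open 0.2961357946964994 grip [0.5821 0.1379 0.1815]
travel [-0.011   0.0258  0.5516]
dr [-0.0151 -0.0016  0.0171]
```

```bash
python3 -m handwheel '[{"travel":[-0.01,0.025,0.06],"dr":[-0.015,0,0.017]},{"travel":[0,0,0.1],"dr":[0,0,0]},{"travel":[0,0,0.1],"dr":[0,0,0]},{"travel":[0,0,0.1],"dr":[0,0,0]},{"travel":[0,0,0.1],"dr":[0,0,0]},{"travel":[0,0,0.08],"dr":[0,0,0]},{"travel":[0,0,0],"dr":[0,0,0]}]'
python3 st.py 0.585 0.136 0.080 -0.113
```

```text
time_s: 3.15
eef_pos: [0.5864, 0.1415, 0.0815]
eef_rot: [0.002, 0.742, 0.67, 0.004]
wrist_force: [0.6, 0.6, 0.5]
opening: 0.3
t 3.15 p [0.5864 0.1415 0.0815] F [0.5647 0.6129 0.5028] open 0.3002880148278441 grip [0.5862 0.1414 0.1002]
travel [-0.0373 -0.0056  0.01  ]
dr [ 0.0157 -0.0051  0.0212]
```

```bash
python3 -m handwheel '[{"travel":[0,0,0],"dr":[0,0,0]},{"travel":[0,0,0],"dr":[0,0,0]},{"travel":[0,0,0],"dr":[0,0,0]},{"travel":[0,0,0],"dr":[0,0,0]},{"travel":[0,0,0],"dr":[0,0,0]},{"travel":[0,0,0],"dr":[0,0,0]}]' -1
python3 -m handwheel '[{"travel":[0,-0.05,0],"dr":[0,0,0]},{"travel":[0,-0.08,0],"dr":[0,0,0]},{"travel":[0,-0.08,0],"dr":[0,0,0]},{"travel":[0,-0.08,0],"dr":[0,0,0]},{"travel":[0,-0.08,0],"dr":[0,0,0]},{"travel":[0,-0.08,0],"dr":[0,0,0]},{"travel":[0,-0.08,0],"dr":[0,0,0]},{"travel":[0,-0.08,0],"dr":[0,0,0]},{"travel":[0,-0.05,0],"dr":[0,0,0]}]'
python3 st.py 0.465 0.1495 0.080 -0.113
```

```text
time_s: 3.65
eef_pos: [0.5857, 0.142, 0.0816]
eef_rot: [0.002, 0.742, 0.67, 0.003]
wrist_force: [1.2, -0.8, -5.9]
opening: 0.103
time_s: 4.4
eef_pos: [0.4986, 0.1537, 0.0816]
eef_rot: [0.011, 0.744, 0.668, 0.018]
wrist_force: [7.2, 0.6, -13.0]
opening: 0.1
t 4.4 p [0.4986 0.1537 0.0816] F [  7.2038   0.5543 -12.9512] open 0.10021512382869079 grip [0.4978 0.1536 0.1003]
travel [-0.0519 -0.22    0.001 ]
dr [ 0.0787 -0.0235  0.0116]
```

```bash
python3 -m handwheel '[{"travel":[0,-0.06,0],"dr":[0.04,0,0]},{"travel":[0,-0.06,0],"dr":[0.04,0,0]},{"travel":[0,-0.05,0],"dr":[0,0,0]},{"travel":[0,-0.05,0],"dr":[0,0,0]},{"travel":[0,-0.05,0],"dr":[0,0,0]}]'
python3 -m handwheel '[{"travel":[0,-0.05,0],"dr":[0,0,0]},{"travel":[0,-0.05,0],"dr":[0,0,0]}]'
python3 st.py 0.465 0.1495 0.080 -0.113
```

```text
time_s: 4.82
eef_pos: [0.4655, 0.1582, 0.0819]
eef_rot: [0.002, 0.744, 0.668, 0.013]
wrist_force: [39.9, -1.6, -51.1]
opening: 0.101
time_s: 4.98
eef_pos: [0.4661, 0.1581, 0.0819]
eef_rot: [0.015, 0.745, 0.667, 0.027]
wrist_force: [40.0, 0.5, -50.5]
opening: 0.101
t 4.9833 p [0.4661 0.1581 0.0819] F [ 40.0342   0.5449 -50.4952] open 0.10080154809444372 grip [0.465  0.1579 0.1006]
travel [-0.0581 -0.002   0.0115]
dr [ 0.1127 -0.0383  0.0055]
```

```bash
python3 -m handwheel '[{"travel":[0,0,0],"dr":[0,0,0]},{"travel":[0,0,0],"dr":[0,0,0]},{"travel":[0,0,0],"dr":[0,0,0]}]' -0.4
python3 -m handwheel '[{"travel":[0,0,-0.08],"dr":[0,0,0]},{"travel":[0,0,-0.1],"dr":[0,0,0]},{"travel":[0,0,-0.15],"dr":[0.05,0,0]},{"travel":[0,0,-0.15],"dr":[0.05,-0.03,0]},{"travel":[0,0,-0.15],"dr":[0,0,0]},{"travel":[-0.05,0.15,0],"dr":[0,0,0]},{"travel":[0,0.15,0],"dr":[0,0,0]},{"travel":[0,0,0],"dr":[0,0,0]}]'
python3 st.py 0.5495 0.140 0.077 -0.113; python3 -c "
from h import *
o=snap('wrist','w2.png');c=viewer.get_calibration('wrist');print([proj(c,np.array([.5495,.140,.097])+s*np.array([.1128,.9936,0])) for s in (.05,-.05)])
snap('side','s2.png');snap('top','t2.png')
"
```

```text
time_s: 5.23
eef_pos: [0.4706, 0.1576, 0.0843]
eef_rot: [0.019, 0.745, 0.667, 0.031]
wrist_force: [-0.0, -1.4, -0.2]
opening: 0.298
time_s: 5.9
eef_pos: [0.5088, 0.1458, 0.1906]
eef_rot: [0.004, 0.743, 0.669, 0.008]
wrist_force: [0.1, 0.2, 0.2]
opening: 0.298
t 5.9 p [0.5088 0.1458 0.1906] F [0.1338 0.2468 0.1655] open 0.2979780163647772 grip [0.5085 0.1457 0.2093]
travel [-0.0147  0.2615  0.7618]
dr [ 0.031  -0.0113  0.0164]
[array([387.72491809, 160.42089116]), array([378.10136331, 314.52627369])]
```

View pics/w2.png

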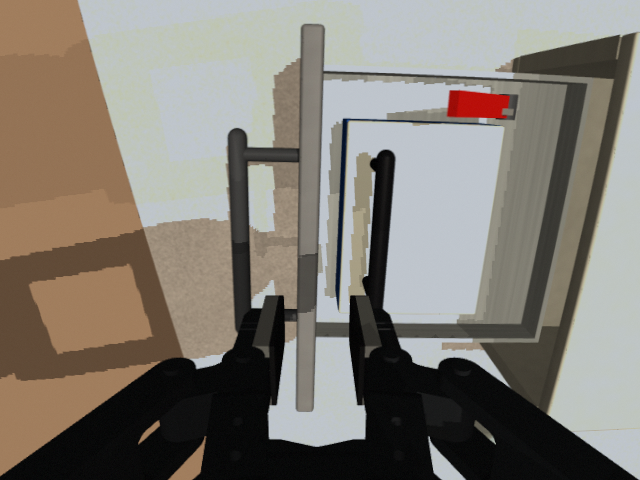

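View pics/s2.png

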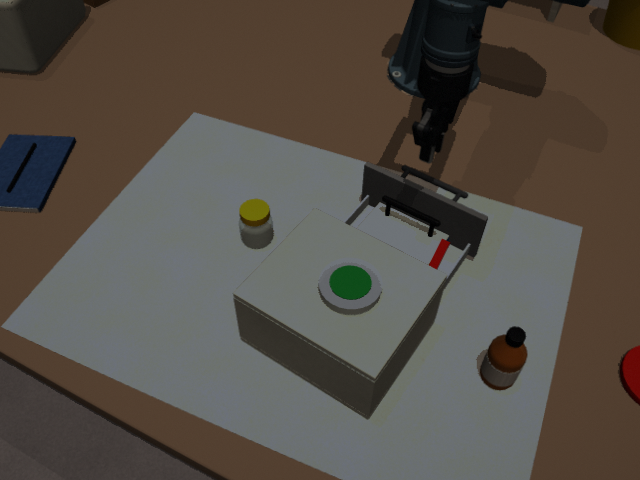

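The drawer is fully out and the cover is shut. The bar's +y end is at (387,155) in the wrist view, within 3 px of the prediction. The red pointer is at (448–518, 90–118) in the wrist view and around (440,253) in the side view. I'll zoom in on the red blade next.

```bash
python3 - <<'E'
from h import *
out=[]
for f in("w2","s2","t2"):
    im=cv2.imread(f"pics/{f}.png");b,g,r=[im[:,:,i].astype(int) for i in range(3)]
    m=((r>100)&(g<60)&(b<60)).astype(np.uint8)
    n,l,s,c=cv2.connectedComponentsWithStats(m)
    for i in range(1,n):
        x,y,w,h,a=s[i]
        if a>15: print(f,s[i],c[i],cv2.minAreaRect(np.argwhere(l==i)[:,::-1].astype(np.float32)))
    x0,y0=dict(w2=(440,80),s2=(405,215),t2=(170,230))[f]
    s=dict(w2=3,s2=5,t2=4)[f];ww=264//s if s!=3 else 88
    out.append(cv2.resize(im[y0:y0+ww,x0:x0+ww],(264,264),interpolation=cv2.INTER_CUBIC))
cv2.imwrite("pics/red.png",cv2.convertScaleAbs(np.hstack(out),alpha=1.3))
E
```

```text
w2 [ 447   91   63   28 1425] [476.68912281 104.45894737] ((478.0449523925781, 104.2652816772461), (61.41395950317383, 25.564922332763672), 2.0825653076171875)
s2 [430 239  19  30 247] [438.79757085 253.41295547] ((438.800048828125, 253.4000244140625), (8.049844741821289, 29.516094207763672), 26.56505012512207)
s2 [624 346  16  52 600] [632.82166667 369.47666667] ((631.5, 371.5), (51.0, 15.0), 90.0)
t2 [   0  262   52   62 2647] [ 23.90857575 292.63959199] ((25.5, 292.5), (61.0, 51.0), 90.0)
t2 [207 282  15  29 219] [213.80365297 296.52054795] ((213.9110565185547, 296.2846984863281), (7.874459743499756, 29.708189010620117), 17.35402488708496)
```

View pics/red.png

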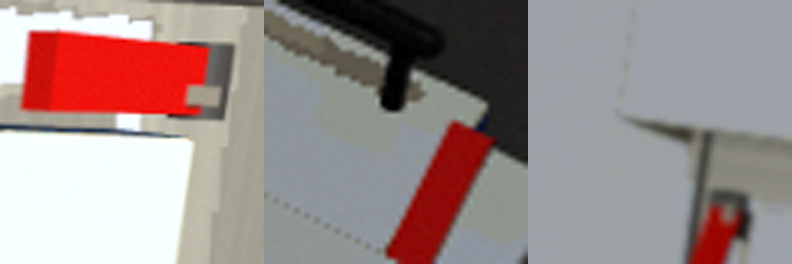

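```bash
python3 - <<'E'
from h import *
np.set_printoptions(precision=4,suppress=True)
cw=viewer.get_calibration("wrist");cs=viewer.get_calibration("side");ct=viewer.get_calibration("top")
u=np.array([np.cos(.113),-np.sin(.113),0]);v=np.array([-u[1],u[0],0])
H=np.array([.5490,.1405,.059])+.085*u
for nm,pw,ps in(("tip mid",(459,104.3),(446.3,240.8)),("tip a",(459,91),(450.1,242.6)),("tip b",(459,117.5),(442.6,239))):
    X,e=tri(cw,pw,cs,ps);d=X-H;a,b,z=d@u,d@v,d[2];L=np.hypot(a,z)
    print(nm,X,e,"x,y,z in hinge",a,b,z,"L",L,"ang",np.arctan2(z,-a)-.003/L)
# wrist only: plane y=82mm, tip top and bottom edges, far end top
o,_=ray(cw,320,240)
for p in((459,104.3),(448,104),(509,106)):
    o,d=ray(cw,*p);s=((H+.082*v-o)@v)/(d@v);X=o+s*d-H;print(p,X@u,X[2],np.arctan2(X[2],-(X@u)))
# ray from side tip with plane
for p in((446.3,240.8),(432.8,266)):
    o,d=ray(cs,*p);s=((H+.082*v-o)@v)/(d@v);X=o+s*d-H;print("side",p,X@u,X[2],np.arctan2(X[2],-(X@u)))
# bar check: onplane z=.097 from wrist bar upper end
X=onplane(cw,387,153,.097);print("bar end",X,(X-H)@u,(X-H)@v)
E
```

```text
tip mid [0.5908 0.2185 0.1043] 0.0014633535219302175 x,y,z in hinge -0.0522103616218314 0.08219226162457108 0.04526049842229403 L 0.06909728343514589 ang 0.6707996231908284
tip a [0.5911 0.2252 0.1037] 0.001234598007012018 x,y,z in hinge -0.05269271873051973 0.08895431111339283 0.04466214229016842 L 0.06907408747975549 ang 0.6596651862288141
tip b [0.5905 0.2118 0.1049] 0.0018424651639616489 x,y,z in hinge -0.05175527003087768 0.0754885331640002 0.04593403446656602 L 0.06919930273019187 ang 0.6825262245212406
(459, 104.3) -0.02577157598628478 -0.030115926125513448 -0.8629759982659054
(448, 104) -0.035019970883600184 -0.026388367943575575 -0.6457522813089424
(509, 106) 0.029713943894965022 -0.06918498471212664 -1.9764600431315615
side (446.3, 240.8) -0.05571296329715919 0.04138040941968052 0.638840380412772
side (432.8, 266) -0.014311292930468495 0.019287645905148254 0.932439601642031
bar end [0.5518 0.1946 0.097 ] -0.08835400191218667 0.05401731960064411
```

The blade fit is consistent: its length measures 69 mm against 70, and its offset 82 mm against 82. That puts the pointer at about 0.67 rad. Next I'll go down onto the bar.

```bash
python3 -m handwheel '[{"travel":[-0.01,0.12,0.05],"dr":[0.03,-0.01,0.016]},{"travel":[0,0.13,0.05],"dr":[0,0,0]},{"travel":[0,0,0.1],"dr":[0,0,0]},{"travel":[0,0,0.05],"dr":[0,0,0]},{"travel":[0,0,0],"dr":[0,0,0]}]'
python3 st.py 0.5475 0.1405 0.078 -0.113
```

```text
time_s: 6.47
eef_pos: [0.5371, 0.1425, 0.1489]
eef_rot: [-0.004, 0.745, 0.667, -0.004]
wrist_force: [-0.6, -0.3, -0.1]
opening: 0.303
t 6.4667 p [0.5371 0.1425 0.1489] F [-0.5719 -0.2816 -0.0837] open 0.3034540633535416 grip [0.5373 0.1425 0.1676]
travel [-0.0057  0.0762  0.4717]
dr [-0.0224  0.0012  0.0069]
```

```bash
python3 -m handwheel '[{"travel":[0,0.04,0],"dr":[-0.02,0,0]},{"travel":[0,0.035,0.02],"dr":[0,0,0]},{"travel":[0,0,0],"dr":[0,0,0]}]'
python3 st.py 0.5475 0.1405 0.078 -0.113; python3 -c "
from h import *
im=snap('wrist','w3.png');c=viewer.get_calibration('wrist');print([proj(c,np.array([.5475,.1405,.097])+s*np.array([.1128,.9936,0])) for s in (.05,-.05)])"
```

```text
time_s: 6.72
eef_pos: [0.5467, 0.142, 0.1457]
eef_rot: [-0.001, 0.744, 0.668, -0.001]
wrist_force: [-0.4, 0.1, -0.4]
opening: 0.301
t 6.7167 p [0.5467 0.142  0.1457] F [-0.3947  0.1322 -0.4072] open 0.30059612917068745 grip [0.5468 0.142  0.1644]
travel [-0.0087  0.0074  0.451 ]
dr [-0.005   0.0017  0.0097]
[array([318.12014066, 171.64873302]), array([316.86274393, 353.23657233])]
```

View pics/w3.png

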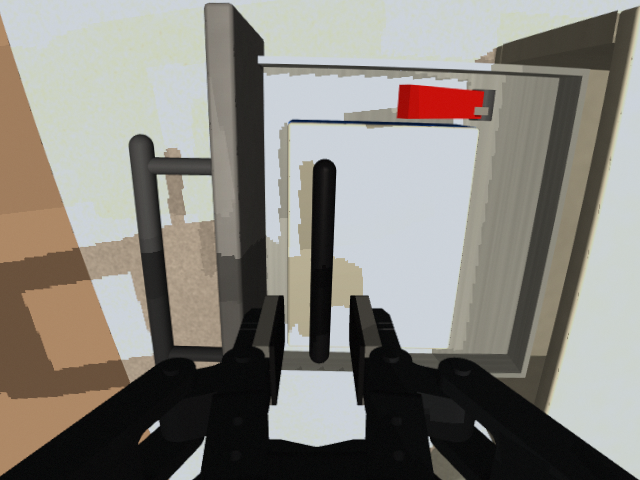

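The bar runs from (324,160) to (319,362) between the fingers, about 2 mm further along +u than I assumed. I'll correct for that, go down and grip.

```bash
python3 -m handwheel '[{"travel":[-0.005,0.02,0.05],"dr":[0,0,0.01]},{"travel":[0,0,0.1],"dr":[0,0,0]},{"travel":[0,0,0.1],"dr":[0,0,0]},{"travel":[0,0,0.1],"dr":[0,0,0]},{"travel":[0,0,0.08],"dr":[0,0,0]},{"travel":[0,0,0.02],"dr":[0,0,0]},{"travel":[0,0,0],"dr":[0,0,0]}]'
python3 st.py 0.5497 0.1405 0.078 -0.113
```

```text
time_s: 7.35
eef_pos: [0.5527, 0.1409, 0.0777]
eef_rot: [0.002, 0.746, 0.665, 0.002]
wrist_force: [-0.0, -0.2, 0.2]
opening: 0.3
t 7.35 p [0.5527 0.1409 0.0777] F [-0.0018 -0.179   0.1819] open 0.3003120087803594 grip [0.5526 0.1409 0.0964]
travel [-0.005  -0.0195 -0.002 ]
dr [ 0.009  -0.0007 -0.0031]
```

```bash
python3 -m handwheel '[{"travel":[0,-0.02,0],"dr":[0,0,0]},{"travel":[0,0,0],"dr":[0,0,0]},{"travel":[0,0,0],"dr":[0,0,0]},{"travel":[0,0,0],"dr":[0,0,0]},{"travel":[0,0,0],"dr":[0,0,0]},{"travel":[0,0,0],"dr":[0,0,0]},{"travel":[0,0,0],"dr":[0,0,0]}]' -1
python3 st.py 0.5497 0.1405 0.078 -0.113
```

```text
time_s: 7.93
eef_pos: [0.5494, 0.1412, 0.0784]
eef_rot: [0.002, 0.747, 0.665, 0.002]
wrist_force: [0.2, -0.8, -4.7]
opening: 0.103
t 7.9333 p [0.5494 0.1412 0.0784] F [ 0.1853 -0.8394 -4.6522] open 0.10322798967658707 grip [0.5493 0.1412 0.0971]
travel [-0.0047  0.0024  0.0024]
dr [ 0.0095 -0.0012 -0.0054]
```

Gripped: opening 0.103 and the grip point sits exactly at the bar. Next I'll work out the lifting arc.

```bash
cat > arc.py <<'E'
import sys
from h import *
np.set_printoptions(precision=3,suppress=True)
yaw=-.113;u=np.array([np.cos(yaw),np.sin(yaw),0]);v=np.array([-u[1],u[0],0]);zz=np.array([0,0,1])
B=np.array([.5495,.1412,.097]);H=B+.085*u-.038*zz
def tcp(th,k=.5):
    g=H+u*(-.085*np.cos(th)+.038*np.sin(th))+zz*(.085*np.sin(th)+.038*np.cos(th))
    D=R.from_rotvec(v*th*k)*R.from_matrix(np.c_[v,u,-zz]);return g+D.as_matrix()[:,2]*ctrl.grip_point_offset,D
if __name__=="__main__":
    o=ctrl.get_obs();p=np.array(o["eef_pos"]);M=rot(o["eef_rot"]);g=p-M.as_matrix()[:,2]*ctrl.grip_point_offset-H
    print("F",np.array(o["wrist_force"]),"open",o["opening"],"grip in hinge",g@u,g@v,g[2],"radius",np.hypot(g@u,g[2]),"theta",np.arctan2(g[2],-(g@u))-np.arctan2(.038,.085))
    for t in sys.argv[1:]:
        P,D=tcp(float(t));print(t,"travel",M.inv().apply(P-p)/.15,"dr",(M.inv()*D).as_rotvec(degrees=True)/30);p,M=P,D
E
python3 arc.py .08 .16 .24 .32 .4 .48 .56 .62 .66
```

```text
F [ 0.185 -0.839 -4.652] open 0.10322798967658707 grip in hinge -0.08517629065416119 2.7090295700768186e-05 0.03805376331322149 radius 0.0932903499398562 theta -0.0002451250747028122
.08 travel [-0.     0.018 -0.044] dr [ 0.086 -0.001 -0.005]
.16 travel [ 0.     0.019 -0.044] dr [ 0.076 -0.    -0.   ]
.24 travel [-0.     0.021 -0.043] dr [0.076 0.    0.   ]
.32 travel [ 0.     0.022 -0.042] dr [ 0.076 -0.     0.   ]
.4 travel [ 0.     0.024 -0.04 ] dr [0.076 0.    0.   ]
.48 travel [-0.     0.025 -0.039] dr [ 0.076 -0.    -0.   ]
.56 travel [-0.     0.027 -0.038] dr [ 0.076  0.    -0.   ]
.62 travel [ 0.     0.021 -0.028] dr [0.057 0.    0.   ]
.66 travel [-0.     0.014 -0.018] dr [0.038 0.    0.   ]
```

```bash
python3 -m handwheel '[{"travel":[0,0.018,-0.044],"dr":[0.08,0,0]},{"travel":[0,0.019,-0.044],"dr":[0.076,0,0]},{"travel":[0,0.021,-0.043],"dr":[0.076,0,0]},{"travel":[0,0.022,-0.042],"dr":[0.076,0,0]},{"travel":[0,0,0],"dr":[0,0,0]}]'
python3 arc.py .32 .4 .48 .56 .62 .66
```

```text
time_s: 8.35
eef_pos: [0.5606, 0.1396, 0.1011]
eef_rot: [-0.062, 0.744, 0.663, -0.056]
wrist_force: [-2.1, 0.5, -2.9]
opening: 0.108
F [-2.145  0.536 -2.852] open 0.10833192393002883 grip in hinge -0.07069849815503917 -0.00030272226205415676 0.06052387072236925 radius 0.09306673180356202 theta 0.28761034535878083
.32 travel [ 0.002  0.011 -0.017] dr [-0.014 -0.001 -0.005]
.4 travel [ 0.     0.024 -0.04 ] dr [0.076 0.    0.   ]
.48 travel [-0.     0.025 -0.039] dr [ 0.076 -0.    -0.   ]
.56 travel [-0.     0.027 -0.038] dr [ 0.076  0.    -0.   ]
.62 travel [ 0.     0.021 -0.028] dr [0.057 0.    0.   ]
.66 travel [-0.     0.014 -0.018] dr [0.038 0.    0.   ]
```

```bash
python3 -m handwheel '[{"travel":[0,0.011,-0.017],"dr":[-0.014,0,0]},{"travel":[0,0.024,-0.041],"dr":[0.076,0,0]},{"travel":[0,0.025,-0.04],"dr":[0.076,0,0]},{"travel":[0,0.027,-0.039],"dr":[0.076,0,0]},{"travel":[0,0.021,-0.028],"dr":[0.057,0,0]},{"travel":[0,0.014,-0.018],"dr":[0.038,0,0]},{"travel":[0,0,0],"dr":[0,0,0]}]'
python3 arc.py .66
```

```text
time_s: 8.93
eef_pos: [0.5735, 0.1378, 0.1167]
eef_rot: [-0.129, 0.735, 0.655, -0.118]
wrist_force: [-3.3, 0.3, -5.2]
opening: 0.102
F [-3.291  0.333 -5.199] open 0.10198755096299199 grip in hinge -0.05432547269900752 -0.000597179597303002 0.07521752865506581 radius 0.0927843392008924 theta 0.524891064534813
.66 travel [ 0.004  0.052 -0.067] dr [-0.04   0.008 -0.003]
```

```bash
python3 -m handwheel '[{"travel":[0,0.02,-0.03],"dr":[-0.02,0,0]},{"travel":[0,0.02,-0.03],"dr":[0,0,0]},{"travel":[0,0.015,-0.02],"dr":[0,0,0]},{"travel":[0,0,0],"dr":[0,0,0]}]' >/dev/null
python3 arc.py .66; python3 -c "
from h import *
im=snap('side','s4.png');w=snap('wrist','w4.png')
a=cv2.resize(im[160:300,360:540],(720,560),interpolation=cv2.INTER_CUBIC);cv2.imwrite('pics/s4c.png',a[:,:,::-1])"
```

```text
F [-2.973  0.847 -4.776] open 0.10419896470329662 grip in hinge -0.04779865583789651 -0.0006863122141855898 0.07993944572486669 radius 0.09313982221750579 theta 0.6114906572156968
.66 travel [ 0.005  0.022 -0.023] dr [-0.031  0.014 -0.002]
```

View pics/s4c.png

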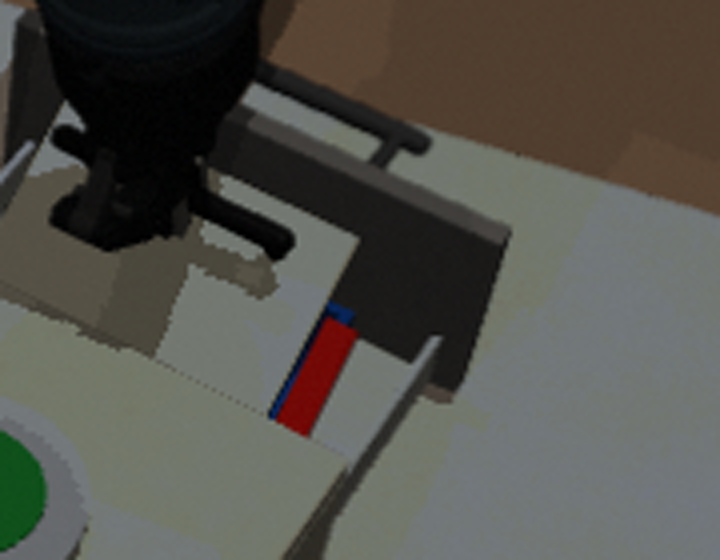

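View pics/w4.png

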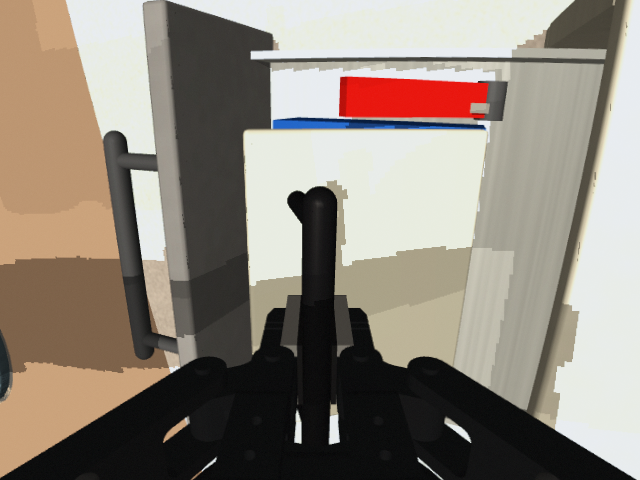

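Both views show the cover raised next to the blade. In the side crop the cover's free corner is at (360,238), which is full-frame (450,219.5). The blade tip edge runs from (328,318) to (357,334). In the wrist view the cover corner is at (245,130) and the blade tip top edge is at about x=347. I'll triangulate both angles the same way.

```bash
python3 - <<'E'
from arc import *
cw=viewer.get_calibration("wrist");cs=viewer.get_calibration("side")
w=cv2.imread("pics/w4.png").astype(int);print("red row98:",w[98,336:352,2])
for nm,pw,ps in(("cover corner",(245.5,130),(450,219.5)),("pointer tip",(347.5,97.5),(445.6,241.5))):
    X,e=tri(cw,pw,cs,ps);d=X-H;L=np.hypot(d@u,d[2]);print(nm,X,e,"hinge",d@u,d@v,d[2],"L",L,"ang",np.arctan2(d[2],-(d@u))-.003/L)
X=[tri(cw,(487,128),cs,(428.75,262.5))[0]-H];print("cover hinge-ish",[(x@u,x@v,x[2]) for x in X])
E
```

```text
red row98: [233 232 232 211 186 185 186 186 186 188 207 233 233 233 233 233]
cover corner [0.561 0.211 0.122] 0.002278229982874224 hinge -0.08140116058099985 0.07049940988971336 0.06287882979517603 L 0.1028586222946061 ang 0.6285525978288639
pointer tip [0.596 0.218 0.108] 0.0021830921854807802 hinge -0.04730769868328428 0.08169323719359807 0.04861164876166867 L 0.06783148789490218 ang 0.7547643128725261
cover hinge-ish [(np.float64(0.0006365698376598246), np.float64(0.07440345086157786), np.float64(0.04132219335470868))]
```

```bash
python3 - <<'E'
from arc import *
cw=viewer.get_calibration("wrist");cs=viewer.get_calibration("side");ct=viewer.get_calibration("top")
def cyl(c,p,r,y):
    o,d=ray(c,*p);o=o-H;a=np.array([o@u,o[2]]);b=np.array([d@u,d[2]])
    A,Bq,C=b@b,2*a@b,a@a-r*r;D=Bq*Bq-4*A*C
    if D<0: return "miss by mm %.1f"%(1e3*(abs(a[0]*b[1]-a[1]*b[0])/np.sqrt(A)-r))
    res=[]
    for s in((-Bq-np.sqrt(D))/2/A,(-Bq+np.sqrt(D))/2/A):
        X=a+s*b; res.append((round(np.arctan2(X[1],-X[0])-.003/r,3),round((o+s*d)@v*1e3,1)))
    s=(y-o@v)/(d@v);X=a+s*b
    return res,"on plane y: r,ang",round(np.hypot(*X),4),round(np.arctan2(X[1],-X[0])-.003/r,3)
rp=np.hypot(.07,.003);rc=np.hypot(.105,.003)
print("cover side",cyl(cs,(450,219.5),rc,.07));print("cover wrist",cyl(cw,(245.5,130),rc,.07))
print("ptr side s4",cyl(cs,(445.6,241.5),rp,.082),"s2",cyl(cs,(446.3,240.8),rp,.082))
print("ptr wrist",cyl(cw,(346.5,97.5),rp,.082))
for f,(x0,y0,x1,y1) in dict(s4=(425,230,455,275),t2=(200,275,230,318)).items():
    im=cv2.imread(f"pics/{f}.png").astype(int);m=((im[:,:,2]>60)&(im[:,:,1]<45)&(im[:,:,0]<45))[y0:y1,x0:x1].astype(np.uint8)
    cs_,_=cv2.findContours(m,0,1);k=max(cs_,key=cv2.contourArea)
    print(f,[(round(float(x)+x0,1),round(float(y)+y0,1)) for x,y in cv2.boxPoints(cv2.minAreaRect(k))],cv2.contourArea(k))
E
```

```text
cover side ([(np.float64(0.928), np.float64(77.4)), (np.float64(0.521), np.float64(69.4))], 'on plane y: r,ang', np.float64(0.1044), np.float64(0.551))
cover wrist ([(np.float64(0.754), np.float64(70.4)), (np.float64(0.218), np.float64(66.6))], 'on plane y: r,ang', np.float64(0.1037), np.float64(0.702))
ptr side s4 ([(np.float64(0.919), np.float64(84.8)), (np.float64(0.432), np.float64(78.7))], 'on plane y: r,ang', np.float64(0.068), np.float64(0.696)) s2 ([(np.float64(0.805), np.float64(83.9)), (np.float64(0.548), np.float64(80.7))], 'on plane y: r,ang', np.float64(0.0695), np.float64(0.653))
ptr wrist ([(np.float64(0.811), np.float64(80.7)), (np.float64(-0.344), np.float64(81.0))], 'on plane y: r,ang', np.float64(0.2739), np.float64(-1.121))
s4 [(428.6, 264.8), (441.6, 238.8), (449.2, 242.6), (436.2, 268.6)] 230.5
t2 [(203.7, 308.8), (214.6, 279.3), (223.4, 282.5), (212.5, 312.0)] 190.5
```

```bash
python3 - <<'E'
from arc import *
cs=viewer.get_calibration("side");ct=viewer.get_calibration("top");cw=viewer.get_calibration("wrist")
o=ctrl.get_obs()
def T(Rm,t): M=np.eye(4);M[:3,:3]=Rm;M[:3,3]=t;return M
E=T(cw["R"],cw["t"])@T(rot(o["eef_rot"]).as_matrix(),o["eef_pos"])
def wc(p,q):
    M=E@np.linalg.inv(T(rot(q).as_matrix(),p));c=dict(cw);c["R"]=M[:3,:3];c["t"]=M[:3,3];return c
w2=wc([.5088,.1458,.1906],[.004,.743,.669,.008]);w3=wc([.5467,.142,.1457],[-.001,.744,.668,-.001])
for f,r,a in(("w2",104,444),("w3",102,394),("w4",97,336)):
    w=cv2.imread(f"pics/{f}.png").astype(int);print(f,w[r,a:a+22,2])
    col=w[70:140,a+20]; k=np.where((col[:,2]>120)&(col[:,1]<60))[0];print("rows",k.min()+70,k.max()+70)
def multi(obs):
    A=np.zeros((3,3));b=np.zeros(3)
    for c,p in obs:
        o,d=ray(c,*p);d=d/np.linalg.norm(d);W=(np.eye(3)-np.outer(d,d));A+=W;b+=W@o
    X=np.linalg.solve(A,b);return X,[np.round(proj(c,X)-p,1) for c,p in obs]
S=(cs,(445.6,240.3));Tp=(ct,(208,310.8));W2=(w2,(459,104.5));W4=(cw,(346.5,97.5))
W3=(w3,(407,102))
for nm,ob in dict(S_W2=[S,W2],S_W4=[S,W4],S_T=[S,Tp],W2_W4=[W2,W4],W2_W3=[W2,W3],S_T_W=[S,Tp,W2,W3,W4]).items():
    X,r=multi(ob);d=X-H;L=np.hypot(d@u,d[2]);print(nm,"hinge",np.array([d@u,d@v,d[2]]),"L",L,"ang",np.arctan2(d[2],-(d@u))-.003/L,r)
th=.6115
for nm,c,px in(("side",cs,(450,219.5)),("wrist",cw,(245.5,130))):
    X=H+u*(-.105*np.cos(th)+.003*np.sin(th))+.07*v+zz*(.105*np.sin(th)+.003*np.cos(th));print("cover corner resid",nm,proj(c,X)-px)
for th in(.6,.65,.7,.75):
    X=H+u*(-.07*np.cos(th)+.003*np.sin(th))+.082*v+zz*(.07*np.sin(th)+.003*np.cos(th))
    print(th,[np.round(proj(c,X)-p,1) for c,p in(S,Tp,W2,W3,W4)])
E
```

```text
w2 [190 189 192 184 167 159 157 157 158 158 157 158 158 165 178 184 185 184
 186 185 183 184]
rows 91 116
w3 [204 203 203 195 167 158 155 156 158 155 156 156 157 157 156 178 185 187
 188 187 187 188]
rows 85 118
w4 [233 233 232 221 185 185 186 186 185 189 206 233 233 233 233 233 233 233
 233 233 233 233]
rows 77 116
S_W2 hinge [-0.049  0.081  0.05 ] L 0.06989367706265494 ang 0.758162911535603 [array([-0.4, -0.1]), array([-0.2, -1.4])]
S_W4 hinge [-0.047  0.082  0.052] L 0.06990932584402958 ang 0.7975341391652545 [array([-0.6, -0. ]), array([-1. , -2.6])]
S_T hinge [-0.053  0.083  0.047] L 0.07062523958175754 ang 0.6841029976367068 [array([ 1.2, -0. ]), array([ 1.1, -0.4])]
W2_W4 hinge [-0.048  0.081  0.048] L 0.06722780696084456 ang 0.7407104715483348 [array([ 0. , -0.1]), array([-0. ,  0.2])]
W2_W3 hinge [-0.052  0.081  0.059] L 0.07817901151900272 ang 0.8124575252633666 [array([ 0. , -0.4]), array([-0. ,  0.5])]
S_T_W hinge [-0.05   0.082  0.05 ] L 0.07021710559831754 ang 0.7426719601287479 [array([-0. , -0.2]), array([ 1.7, -2.2]), array([-2.3, -2. ]), array([ 0.1, -1.5]), array([-7.3, -2.5])]
cover corner resid side [-0.252 -1.132]
cover corner resid wrist [-8.199 -1.599]
0.6 [array([1.2, 0.5]), array([1.9, 1.6]), array([-18.4,  -3.1]), array([-18. ,  -2.8]), array([-17.7,  -3.5])]
0.65 [array([0.9, 0.2]), array([1.7, 0.3]), array([-12.9,  -3. ]), array([-12. ,  -2.7]), array([-14.4,  -3.6])]
0.7 [array([0.5, 0. ]), array([ 1.6, -1. ]), array([-7.2, -2.9]), array([-5.5, -2.7]), array([-10.6,  -3.8])]
0.75 [array([ 0.1, -0. ]), array([ 1.5, -2.5]), array([-1.2, -2.9]), array([ 1.4, -2.7]), array([-6.2, -3.9])]
```

```bash
python3 - <<'E'
from arc import *
cs=viewer.get_calibration("side");ct=viewer.get_calibration("top");cw=viewer.get_calibration("wrist")
o=ctrl.get_obs()
def T(Rm,t): M=np.eye(4);M[:3,:3]=Rm;M[:3,3]=t;return M
E=T(cw["R"],cw["t"])@T(rot(o["eef_rot"]).as_matrix(),o["eef_pos"])
def wc(p,q):
    M=E@np.linalg.inv(T(rot(q).as_matrix(),p));c=dict(cw);c["R"]=M[:3,:3];c["t"]=M[:3,3];return c
w2=wc([.5088,.1458,.1906],[.004,.743,.669,.008]);w3=wc([.5467,.142,.1457],[-.001,.744,.668,-.001])
P=lambda x,y,z,th=0: H+u*(x*np.cos(th)+z*np.sin(th))+v*y+zz*(-x*np.sin(th)+z*np.cos(th))
# cover shut corners measured
for nm,c,pts in(("w3",w3,[((-.105,.07,.003),(290,122)),((0,.07,.003),(477,128))]),("w2",w2,[((-.105,.07,.003),(346,121)),((0,.07,.003),(503,126))])):
    for X,p in pts: print(nm,X,proj(c,P(*X))-p)
for X,p in(((-.105,.07,.003),(245.5,130)),((0,.07,.003),(487,129))): print("w4",X,[np.round(proj(cw,P(*X,th))-p,1) for th in(.61,.66)])
for n in("w3","w4"):
    g=cv2.cvtColor(cv2.imread(f"pics/{n}.png"),cv2.COLOR_BGR2GRAY).astype(int)
    print(n,g[150,236:256] if n=="w4" else g[150,280:300])
E
```

```text
w3 (-0.105, 0.07, 0.003) [-4.988  0.226]
w3 (0, 0.07, 0.003) [ 1.232 -3.503]
w2 (-0.105, 0.07, 0.003) [-0.277 -1.009]
w2 (0, 0.07, 0.003) [ 1.172 -3.187]
w4 (-0.105, 0.07, 0.003) [array([-8.2, -1.6]), array([-6.2, -0.7])]
w4 (0, 0.07, 0.003) [array([-3. , -4.1]), array([-2.7, -4.1])]
w3 [147 151 150 153 152 151 151 129 167 201 208 209 210 210 209 210 209 210
 210 209]
w4 [ 61  59  58  57  58  58  57 142 211 232 234 234 234 234 234 234 234 234
 234 234]
```

Once I correct for the bias seen on the known cover corners, the three wrist views put the pointer at 0.72–0.76 rad. The top and side views give 0.68. I'll aim for about 0.715.

```bash
python3 arc.py .715; python3 -m handwheel '[{"travel":[0,0.025,-0.03],"dr":[0,0,0]},{"travel":[0,0.024,-0.025],"dr":[0,0,0]},{"travel":[0,0.02,-0.02],"dr":[0,0,0]},{"travel":[0,0,0],"dr":[0,0,0]}]' >/dev/null
python3 arc.py .715; python3 -c "
from h import *
im=viewer.camera('side');w=snap('wrist','w5.png');snap('top','t5.png')
a=cv2.resize(im[190:290,400:480],(480,600),interpolation=cv2.INTER_CUBIC);cv2.imwrite('pics/s5c.png',cv2.convertScaleAbs(a[:,:,::-1],alpha=1.4))"
```

```text
F [-3.016 -1.007 -7.329] open 0.10747201853154571 grip in hinge -0.04791335488399976 -0.0006818077352940775 0.07987528728129761 radius 0.0931437120503039 theta 0.6100802685980504
.715 travel [ 0.005  0.043 -0.048] dr [ 0.021  0.013 -0.002]
F [-4.341  0.54  -6.505] open 0.10214759232795373 grip in hinge -0.03721810008371777 -0.000889491016137844 0.08586102540484272 radius 0.09358046087411988 theta 0.7413688621932433
.715 travel [ 0.007 -0.01   0.014] dr [ 0.008  0.016 -0.002]
```

View pics/s5c.png

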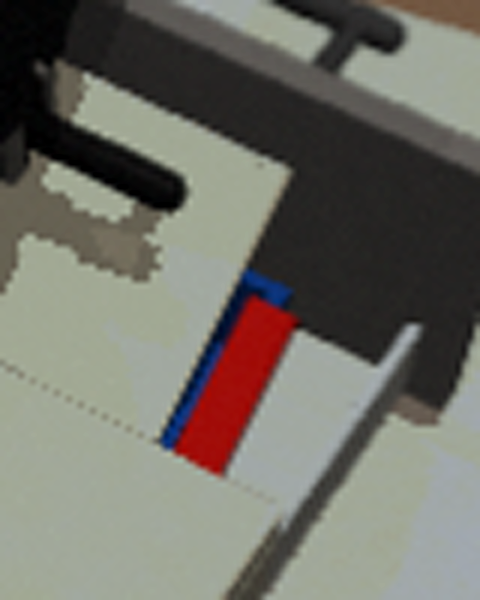

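View pics/w5.png

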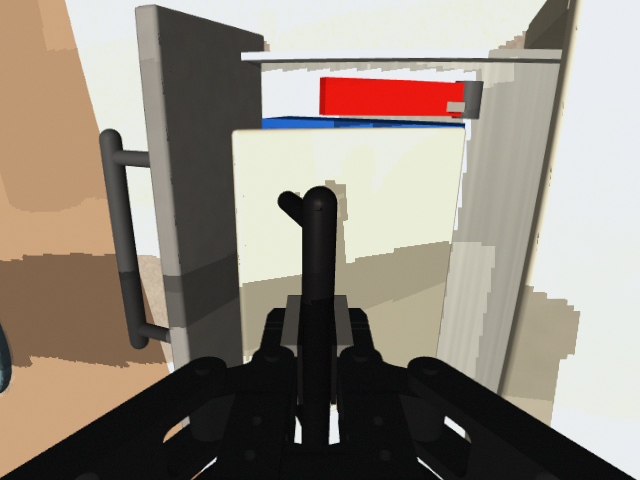

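```bash
python3 - <<'E'
from arc import *
ct=viewer.get_calibration("top");cw=viewer.get_calibration("wrist")
P=lambda x,y,z,th=0: H+u*(x*np.cos(th)+z*np.sin(th))+v*y+zz*(-x*np.sin(th)+z*np.cos(th))
w=cv2.imread("pics/w5.png").astype(int);print("tip row97",w[97,316:334,2]);print("cover row140 left",w[140,226:244,1],"row132",w[132,226:244,1])
print("hinge row140",w[140,456:474,1])
t=cv2.imread("pics/t5.png");cv2.imwrite("pics/t5c.png",cv2.convertScaleAbs(cv2.resize(t[260:350,190:290],(800,720),interpolation=cv2.INTER_CUBIC)[:600],alpha=1.5))
for th in(.70,.741,.78):
    print(th,"cover",proj(cw,P(-.105,.07,.003,th)),proj(cw,P(0,.07,.003,th)),"ptr tip",proj(cw,P(-.07,.082,.003,th)),"top: cover",proj(ct,P(-.105,.07,.003,th)),"ptr",proj(ct,P(-.07,.082,.003,th)))
E
```

```text
tip row97 [234 234 234 214 188 188 187 185 187 216 235 235 234 234 235 234 235 234]
cover row140 left [ 61  60  60  59  59  88 175 230 236 237 238 237 237 237 237 237 238 238] row132 [ 58  58  59  57  59  62 127 196 228 237 236 232 226 223 224 224 224 224]
hinge row140 [238 237 238 237 238 238 237 227 186 223 224 201 197 197 181 175 174 176]
0.7 cover [225.346 127.699] [461.595 122.859] ptr tip [315.515  93.294] top: cover [211.859 326.84 ] ptr [209.565 309.761]
0.741 cover [227.612 128.434] [461.813 122.856] ptr tip [318.533  93.206] top: cover [211.713 325.08 ] ptr [209.474 308.566]
0.78 cover [230.35  129.155] [462.013 122.853] ptr tip [321.764  93.124] top: cover [211.598 323.324] ptr [209.402 307.38 ]
```

View pics/t5c.png

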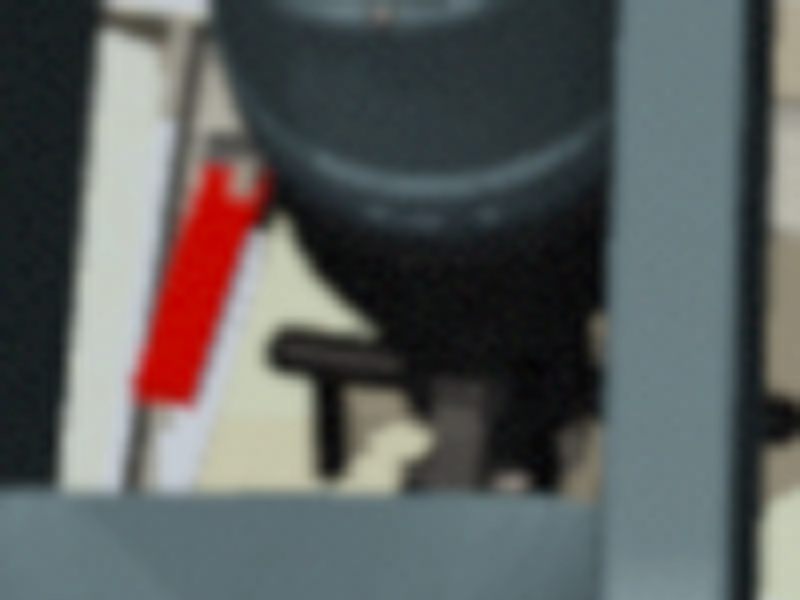

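The top crop puts the pointer tip at full-frame (210.6,309.1), which is 0.72 rad. The wrist comparison puts the cover and blade within ±0.03 rad of each other. I'll check that the hold is steady, then hand in.

```bash
python3 arc.py; python3 -m handwheel '[{"travel":[0,0,0],"dr":[0,0,0]},{"travel":[0,0,0],"dr":[0,0,0]},{"travel":[0,0,0],"dr":[0,0,0]}]'; python3 arc.py; python3 -c "
from h import *
viewer.camera('side');viewer.camera('side')"; python3 arc.py
```

```text
F [-4.727  0.08  -6.416] open 0.09890949832234817 grip in hinge -0.037603852905146014 -0.0008582654913092518 0.08568219374992397 radius 0.09357076508777391 theta 0.7368262344822933
time_s: 10.1
eef_pos: [0.5896, 0.1356, 0.1269]
eef_rot: [-0.128, 0.734, 0.656, -0.12]
wrist_force: [-3.5, 0.6, -7.1]
opening: 0.101
F [-3.529  0.55  -7.071] open 0.10100704792375681 grip in hinge -0.03805573211761946 -0.0008380517205418983 0.08548490924858501 radius 0.0935730113667762 theta 0.7315568805469705
F [-4.799  0.96  -6.997] open 0.10569903747807942 grip in hinge -0.03805286133016271 -0.00084595223940936 0.08548284082593866 radius 0.09356995421119622 theta 0.7315759190184441
```

Steady at 0.732 rad with the grip holding.

```bash
python3 -c "
from bench import ctrl
print(ctrl.hand_in())"; python3 arc.py
```

```text
the job is handed in; nothing more can be done
None
the job is handed in; nothing more can be done
```

I pulled the drawer out to its end stop with the cover still shut, then gripped the black bar, lifted the cover along its hinge arc, and handed in at about 10 s while still holding it. `hand_in` gives no verdict, so I don't know the judged result.

**Drawer:** The handle travelled 121 mm from its start about 29 mm ajar, and the pull force rose to 40 N at the stop. The grip point then stayed on the hinge arc (93–94 mm radius) through the whole lift, so the drawer has not slid back noticeably.

**Cover:** It was steady at 0.732 rad, worked out from the gripper position, with no change between the last two readings. The wrist sensor read about 7 N pulling down, with the gripper still closed on the bar.

**Pointer angle:** My measurements of it disagreed:

| Measurement | Pointer angle (rad) |
|---|---|
| First wrist and side estimate | 0.67 |
| Top and side together | 0.68 |
| Top view, after lifting | 0.72 |
| Wrist views, corrected on the cover's known corners | 0.72–0.76 |

In the last wrist picture the cover and blade lined up to within about 0.03 rad. Even the lowest estimate is 0.06 rad from the cover, inside the 0.09 allowed.

**Bottle, jar and dish:** I never came near them with the arm. The bottle and jar were unmoved in the side picture taken before the lift, as was the dish. I did not measure them again at the end.

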